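# Hook the tool shelf onto the slotted upright and press it down until it locks

## Robot

A 6-joint arm with a two-finger parallel gripper is mounted at the origin on a cart in front of the work surface, level with it; the furniture and walls round the work are solid. World frame = base frame: x ahead of the robot, y to its left, z up, the work surface at z = 0. Lengths are in m, angles in rad, forces in N, time in s.
With the tool pointing down it reaches from about 0.225 to 0.875 m from the base axis. Payload 3.4 kg.
Tool frame: the origin (TCP) lies at the very end of the fingers, on their centre line; the grasp point (between the pads) lies 19 mm behind it; z points along the fingers, y is the line along which they close (so a half turn about z gives the same grasp; the last joint's range is limited). The gripper opens to 85 mm and grips with 20 to 120 N. Pads are 22 mm wide; open, the fingers measure 114 mm over their backs; the gripper's body (76 mm by 85 mm) begins 54 mm behind the grasp point. The pads swing forward as they close: fully open they stand 13 mm farther back than shut.
Start: joints at [-1.402, 0.276, 1.505, -0, 1.361, -0.121], TCP at [0.164, -0.551, 0.231] pointing down, gripper open.
Joint ranges: [-2.89, 2.89], [-0.75, 2.08], [0.22, 2.7], [-1.18, 4.32], [0.11, 2.71], [-2.7, 2.7]. Speed limits (rad/s): [2.57, 2.57, 3.14, 3.14, 3.14, 3.14].

## Interface

Orientations are given as a unit quaternion [w, x, y, z].
In Python, from rig import manip gives the robot as it stands. The module is installed in compiled form; this text tells all that it offers.
- The arm moves only by the tool play_rows, never from a script. Its argument "motion" is a list of rows, each a list of 5 numbers: the shift along the tool's x, y, z in units of 40 mm (1.0 is 40 mm), then the turn about the tool's z in units of 10 degrees (1.0 is 10 degrees), then the finger opening in mm, from 0 to 85.4. A call has 1 to 5 rows; each row is the pose to reach, as a shift and turn from the pose commanded when the call began, along the tool's axes at that moment; what a row does not reach only later rows make up. A row lasts 1/8 s, in which the tool goes at most 62.5 mm and 10.7 degrees, less where a joint would pass 70% of its speed; a pose out of reach is approached as far as the arm can. A call with a gripper value outside its range is refused whole. The fingers move at their own pace and stop on an object; "newtons" is the grip in N (left out, the last holds). Time passes only in rows, so rows that repeat a pose let the fingers close. It gives the time, the measured TCP pose, the force, the opening and the grip force at its end, in the units of the state.
- manip.get_state(): the state, without advancing time (a new reading comes with each control period).
- manip.get_image(name): name is "scene" or "top"; returns a dict with "img" (384x512x3 uint8, red, green, blue), "range_z" (384x512 float32, m along the optical axis (not along the pixel's ray), 0 where there is no reading), "fx", "fy", "cx", "cy" (pixels), "R" (3x3) and "t" (3): a world point X has camera coordinates R X + t. Camera axes: x right, y down, z forward; pixel columns grow to the right and rows downward; lengths in m; the calibration is good to about 2 mm. A picture is of the moment at which its call begins.
- manip.sign_off(): hands the job in; it is judged then, once.
The state is a dict: "clock": time; "qpos": joint angles; "qd": joint speeds; "effort": joint torques, N m; "position": TCP position; "ee_rot": TCP orientation; "contact_force": force on the tool from outside, world axes, zero at the start; "moment": the same for the moment, N m; "width": finger opening in m; "gripper_force": force on a finger pad.
Only numpy, scipy, OpenCV 4.12 (cv2) and the standard library are available. Lean on these libraries where they do the work, as an engineer would, in place of code of your own. Each camera call takes 0.05 s, during which the arm holds its last target. There are 200 camera calls.

## Task

Hang the small metal tool shelf on the slotted upright: put its two hooks into the top two of the three slots and let go, so that it hangs loosely, its top lip resting on the two spring catches. Then press down on that lip until the shelf is fully home and both catches have snapped over the lip. Do not knock the other things about.

Things in the scene. Friction and masses are not known exactly. Their poses are not given: they have to be found in the camera images.
- upright: Fixed grey steel upright, 100 mm wide, 222 mm tall, hollow behind its 6 mm face; foot 110 x 110 x 8 mm. Origin: on the plane of the front face, centre line, bench height; x into the face (the way the hooks go in), y left, z up; yaw within 0.25 rad. The shelf hangs on the -x side. Face and catches are slippery (friction about 0.2).
- slot_top (a point): Middle of the lower edge of the top slot, in the front face, 158 mm above the bench. Three upright slots on the face's centre line, each 16 mm wide and 48 mm tall, have their lower edges at z = 30, 94 and 158 mm.
- home (a point): Where the shelf's origin is when fully home: on the upright's face, 70 mm above the bench, axes as the upright's; the shelf then has exactly this orientation. The hooks pass straight into the top two slots with the shelf's origin 22 to 36 mm above this point (best 29). Let down, the shelf stops about 14 mm above it, lip on the catches; its weight does not open them.
- shelf: Loose metal tool shelf, 130 mm deep (x), 110 wide (y), 100 tall, about 0.35 kg, standing as it will hang, yaw within 0.25 rad. Origin: on the plane of its back face, centre, underside; front at x = -130, hooks to +18.5 mm. 15 mm rim round the floor; back plate 6 mm thick, full width to z = 40, 40 mm wide above.
- shelf_hook (a point): Middle of the underside of the upper hook's neck, at the back face, 88 mm above the shelf's underside; sits on slot_top when home. Hooks are 10 mm thick in y, the other's neck is 64 mm lower. Each neck is 12 mm high and 8.5 mm long; behind it a finger 34 mm tall reaches 22 mm below the neck.
- shelf_web (a point): Middle of the top edge of the shelf's middle web, 65 mm in front of the back face, 70 mm above the underside, about over the centre of mass. The web (10 mm thick in y, x -105 to -5 mm, z 5 to 70 mm) is the place to grip from above, fingers to either side in y.
- shelf_lip (a point): Middle of the upper face of the shelf's lip, 15 mm in front of the back face, 100 mm above the underside: the place to press. The lip is 5 mm thick, 70 mm wide (y), 30 mm deep (x -30 to 0 mm).
- catch_left (a joint): Left (+y) spring catch on the upright, outward travel in m: 0 at rest, at most 0.014. Its bevelled nose reaches in to 29 mm from the centre line, z 172 to 184 mm (thumb tab to 192), 14 mm out from the face (tab 20). The lip pushes it about 6 mm out on the way down, then it springs back over the lip. Passing both catches takes about 8 to 18 N downward.
- catch_right (a joint): Right (-y) spring catch, the mirror image of the left one; 0 at rest, grows outward.
- rubbing_stone: Loose bystander: flat two-coloured rubbing stone, 105 x 42 x 28 mm, on the bench between the two work places. Origin: centre of its underside.
- oil_bottle: Loose bystander: small white bottle with red nozzle, 47 mm across, 134 mm tall, near the back edge in the middle. Origin: centre of its underside.
- tape_measure: Loose bystander: yellow pocket tape measure, 37 x 94 x 64 mm, near the right edge. Origin: centre of its underside.
- pin_spanner: Loose bystander: flat steel spanner, 160 x 48 x 10 mm, near the front edge on the left. Origin: centre of its underside.

How it is judged:
On the way:
1. the shelf hangs loosely: both hooks in the top two slots, lip on the catches, not touched by the fingers (x of shelf in the frame of upright between -0.009 and 0.005 m and y of shelf in the frame of upright between -0.007 and 0.007 m and angle between the z axis of shelf and the z axis of upright, either way round below 0.08 rad and angle between the x axis of shelf and the x axis of upright, either way round below 0.12 rad and z of shelf in the frame of upright between 0.076 and 0.092 m and contact force between the fingers and shelf below 0.1 N and linear speed of shelf below 0.01 m/s), for 0.2 s.
At the end, for the whole second after the job is handed in: The shelf is locked in the upright's top two slots: origin 67 to 73.5 mm above the upright's, within 7 mm sideways, -9 to +5 mm in depth, upright within 0.08 rad, square within 0.12 rad, both catches within 3 mm of rest, shelf at rest and not touched by the fingers (x of shelf in the frame of upright between -0.009 and 0.005 m and y of shelf in the frame of upright between -0.007 and 0.007 m and angle between the z axis of shelf and the z axis of upright, either way round below 0.08 rad and angle between the x axis of shelf and the x axis of upright, either way round below 0.12 rad and z of shelf in the frame of upright between 0.067 and 0.0735 m and value of joint each of catch_left, catch_right below 0.003 m and contact force between the fingers and shelf below 0.1 N and linear speed of shelf below 0.01 m/s).
It fails at once if a bystander is knocked more than 30 mm away (distance of any of rubbing_stone, oil_bottle, tape_measure, pin_spanner from where it was at the start of the episode above 0.03 m).
It fails at once if the shelf is tipped over (angle between shelf's own z axis and vertical above 0.6 rad).
It also fails if it takes over 54 s, if anything falls off the work surface, if the arm or the gripper's body presses on something with over 40 N, if the wrist force passes 120 N, or if a joint passes its speed limit or range.

## Working session

There is one attempt and no reset: what is moved stays moved. The work goes in short steps, Python scripts to look and compute and a tool call to move; the robot and the scene stay as the last step left them, time stands still between calls to the robot, and variables do not carry over. Pictures are saved under pics/ and viewed, at most 10 in all, crops included, and the job is handed in when it is done.

Besides the shell and the picture viewer there is one more tool, called after ">>>" by a JSON object that holds its "op" and its "data". play_rows: Moves the arm, as the interface text tells. Its arguments: {"type":"object","properties":{"motion":{"type":"array","items":{"type":"array","items":{"type":"number"}}},"newtons":{"type":"number"}},"required":["motion"]}

```bash
mkdir -p pics; python3 - <<'E'
from rig import manip
import cv2,numpy as np
s=manip.get_state(); print(s)
for n in("scene","top"):
    d=manip.get_image(n); cv2.imwrite(f"pics/{n}0.png",d["img"][...,::-1]); np.savez(f"{n}0.npz",**d)
    print(n,d["fx"],d["cx"],d["cy"],d["R"],d["t"],-np.array(d["R"]).T@d["t"])
a=cv2.imread("pics/scene0.png");b=cv2.imread("pics/top0.png")
E
```

```text
{'clock': 0.0, 'qpos': array([-1.40200467e+00,  2.76606285e-01,  1.50614113e+00,  8.50757645e-06,
        1.36068285e+00, -1.20976357e-01]), 'qd': array([ 0.00175786,  0.00040812,  0.00022121, -0.00148439,  0.00107405,
       -0.00134643]), 'effort': array([-3.50096871e-04, -4.16777837e+01, -2.45807630e+01, -1.67265230e-04,
        1.11022219e-02, -5.68132293e-06]), 'position': array([ 0.16421662, -0.55050363,  0.23043008]), 'ee_rot': array([-9.18641505e-04,  9.89522371e-01,  1.44376709e-01, -1.78061353e-05]), 'contact_force': array([-0.45319545, -0.16909254,  0.01512122]), 'moment': array([ 0.02379527,  0.04147273, -0.02676291]), 'gripper_force': 0.0, 'width': 0.08552559331643785}
scene 404.72862629072176 256.3864242146392 185.04493340905654 [[-0.74977011 -0.66150339 -0.01606372]
 [-0.31261146  0.37551191 -0.87250494]
 [ 0.5831971  -0.64915643 -0.48834115]] [0.48762121 0.25388773 0.81732927] [-0.03169203  0.75779976  0.62848683]
top 355.39372929734213 252.468536844314 191.9236341001755 [[ 0.01468292 -0.99988038  0.00486212]
 [-0.99095707 -0.01520016 -0.13331554]
 [ 0.1333735  -0.0028607  -0.99106172]] [0.07704683 0.55052758 0.88378425] [0.42654453 0.08793396 0.948904  ]
```

View pics/scene0.png

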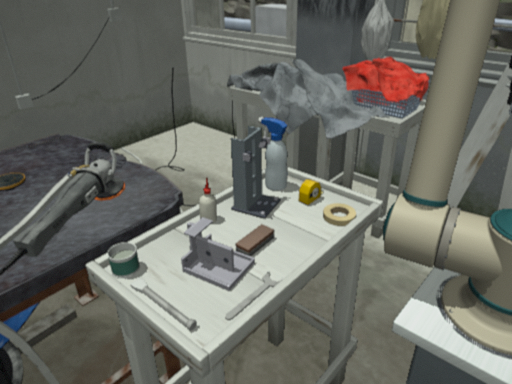

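View pics/top0.png

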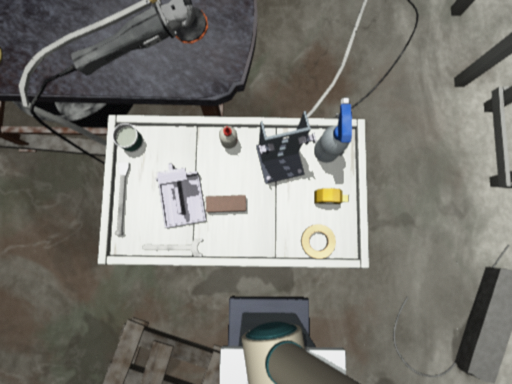

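```bash
cat > h.py <<'E'
import numpy as np,cv2
def cloud(d):
    z=d["range_z"]; v,u=np.mgrid[0:z.shape[0],0:z.shape[1]]
    c=np.stack([(u-d["cx"])/d["fx"]*z,(v-d["cy"])/d["fy"]*z,z],-1)
    return np.where(z[...,None]>0,(c-d["t"])@d["R"],np.nan)
E
python3 - <<'E'
from h import *
t=dict(np.load("top0.npz"));s=dict(np.load("scene0.npz"))
a=cv2.resize(t["img"][105:245,145:325],None,fx=4.4,fy=4.2,interpolation=2)[:,:,::-1]
b=cv2.resize(s["img"][120:300,170:300],None,fx=4.,fy=3.3,interpolation=2)[:,:,::-1]
cv2.imwrite("pics/c1.png",cv2.resize(a,(792,588)));cv2.imwrite("pics/c2.png",cv2.resize(b,(430,595)))
for n,d in(("top",t),("scene",s)):
    P=cloud(d); X,Y,Z=P[...,0],P[...,1],P[...,2]
    m=(X>.25)&(X<.85)&(Y>-.3)&(Y<.5)&(Z>-.05)&(Z<.4)
    print(n,m.sum())
    b=m&(abs(Z)<.012); print("bench z",np.median(Z[b]),np.std(Z[b]))
    for lo,hi in((.05,.08),(.08,.12),(.12,.2),(.2,.25)):
        k=(m&(Z>lo)&(Z<hi)).astype(np.uint8)
        N,L,st,c=cv2.connectedComponentsWithStats(k)
        for i in range(1,N):
            if st[i,4]>8:
                q=P[L==i]; print(lo,hi,st[i],q.mean(0).round(3),q.min(0).round(3),q.max(0).round(3))
E
```

```text
top 42023
bench z -0.0005436236585334469 0.0032299107632934817
0.05 0.08 [112 123  25  24  88] [0.694 0.424 0.053] [0.661 0.389 0.05 ] [0.724 0.452 0.057]
0.05 0.08 [219 125  18  19 203] [0.689 0.15  0.069] [0.673 0.13  0.05 ] [0.719 0.174 0.08 ]
0.05 0.08 [317 137  25  22 128] [ 0.653 -0.097  0.065] [ 0.638 -0.139  0.05 ] [ 0.689 -0.079  0.079]
0.05 0.08 [283 146  18   7  47] [ 0.657 -0.013  0.065] [ 0.651 -0.034  0.05 ] [0.662 0.01  0.08 ]
0.05 0.08 [262 152  16   6  42] [0.642 0.044 0.065] [0.637 0.024 0.051] [0.648 0.063 0.08 ]
0.05 0.08 [173 181  10  33 173] [0.53  0.272 0.066] [0.49  0.262 0.05 ] [0.571 0.285 0.073]
0.05 0.08 [320 188  21  14 266] [ 0.544 -0.112  0.058] [ 0.527 -0.138  0.05 ] [ 0.56  -0.087  0.065]
0.08 0.12 [223 127   9   9  63] [0.691 0.15  0.099] [0.684 0.141 0.08 ] [0.703 0.161 0.117]
0.08 0.12 [259 135   3  11  14] [0.667 0.07  0.105] [0.655 0.066 0.085] [0.677 0.072 0.12 ]
0.08 0.12 [320 134  24  21 116] [ 0.65  -0.096  0.106] [ 0.638 -0.131  0.083] [ 0.682 -0.079  0.12 ]
0.08 0.12 [267 143  36  11 116] [0.652 0.007 0.097] [ 0.641 -0.034  0.081] [0.662 0.
[... 1382 characters left out ...]
133  0.08 ] [ 0.693 -0.077  0.12 ]
0.08 0.12 [232 162  30  27 386] [0.651 0.036 0.1  ] [ 0.634 -0.034  0.08 ] [0.688 0.073 0.12 ]
0.08 0.12 [203 182   8  14  75] [0.687 0.154 0.097] [0.68  0.139 0.081] [0.7   0.161 0.119]
0.08 0.12 [184 218  29  20 305] [0.576 0.286 0.098] [0.554 0.247 0.082] [0.609 0.319 0.102]
0.12 0.2 [ 231  124   57   52 1380] [ 0.654 -0.015  0.162] [ 0.611 -0.133  0.12 ] [0.719 0.075 0.2  ]
0.12 0.2 [206 178   2   5   9] [0.689 0.151 0.125] [0.685 0.146 0.121] [0.692 0.153 0.131]
0.2 0.25 [258 117  30  13 217] [ 0.678 -0.107  0.21 ] [ 0.633 -0.125  0.2  ] [ 0.733 -0.098  0.219]
0.2 0.25 [230 126  32  23 313] [0.656 0.024 0.212] [ 0.633 -0.035  0.2  ] [0.696 0.072 0.222]
```

View pics/c1.png

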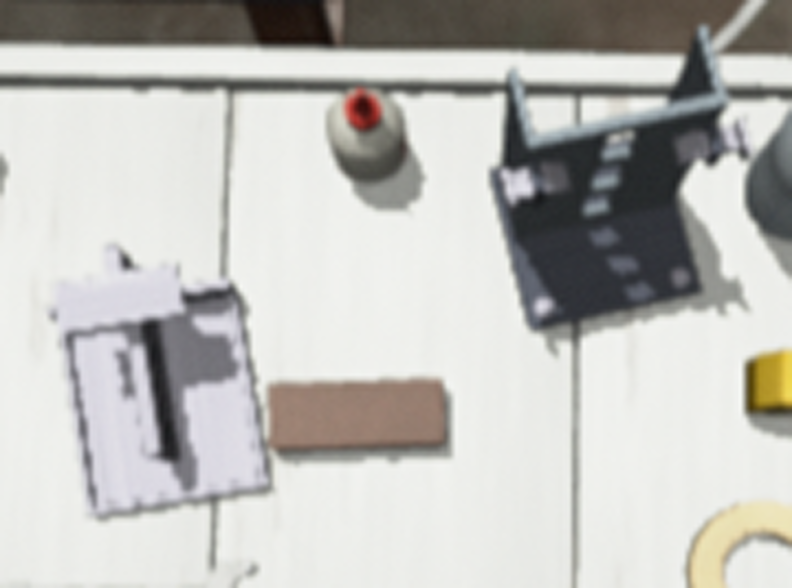

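View pics/c2.png

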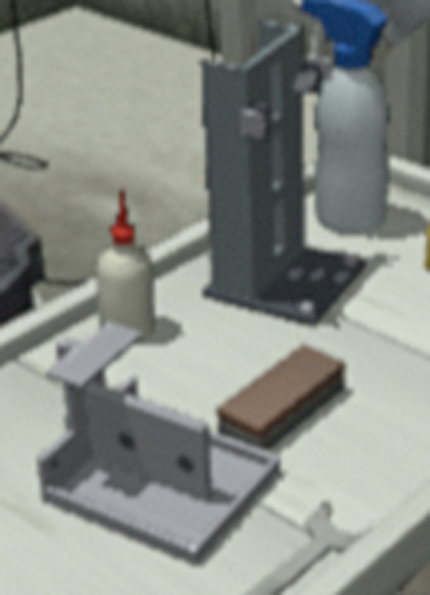

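```bash
cat >> h.py <<'E'
def rect(q):
    c,(w,h),a=cv2.minAreaRect(q[:,:2].astype(np.float32)*1000); 
    return np.round(c,1),round(w,1),round(h,1),round(a,1)
E
cat > m.py <<'E'
from h import *
import sys
def measure(dd,box):
  x0,x1,y0,y1=box
  for n,d in dd.items():
    P=cloud(d); X,Y,Z=P[...,0],P[...,1],P[...,2]
    s=(X>x0)&(X<x1)&(Y>y0)&(Y<y1)
    for nm,lo,hi in(("lip",.092,.106),("web",.062,.075),("rim",.010,.02),):
        q=P[s&(Z>lo)&(Z<hi)]; 
        if nm=="web": q=q[(q[:,0]<.57)]
        print(n,nm,len(q),np.median(q[:,2]).round(4),rect(q))
    u=(X>.6)&(X<.72)&(Y>-.05)&(Y<.085)
    q=P[u&(Z>.217)&(Z<.228)]; print(n,"top",len(q),rect(q))
    q=P[u&(Z>.03)&(Z<.21)]
    # robust vertical-plane fit of the face: x = a+b*y
    k=np.random.default_rng(0); best=None
    for _ in range(500):
        i=q[k.integers(0,len(q),2)]
        if abs(i[0,1]-i[1,1])<.03: continue
        b=(i[1,0]-i[0,0])/(i[1,1]-i[0,1]); a=i[0,0]-b*i[0,1]
        if abs(b)>.4: continue
        inl=abs(q[:,0]-a-b*q[:,1])<.003
        if best is None or inl.sum()>best.sum(): best=inl
    A=np.c_[np.ones(best.sum()),q[best][:,1]]; ab=np.linalg.lstsq(A,q[best][:,0],rcond=None)[0]
    print(n,"face",best.sum(),ab.round(4),"yaw",-np.arctan(ab[1]).round(4),"y range",q[best][:,1].min().round(4),q[best][:,1].max().round(4))
if __name__=="__main__":
  measure({n:dict(np.load(n+"0.npz")) for n in("top","scene")},(.42,.64,.2,.36))
E
python3 m.py
```

```text
top lip 391 0.0993 (array([587.2, 284.1]), 46.6, 70.1, 10.8)
top web 139 0.0684 (array([530.5, 273.2]), 79.6, 10.6, 11.3)
top rim 296 0.0139 (array([505. , 268.5]), 173.3, 110.7, 11.0)
top top 235 (array([669.3,  18.5]), 42.1, 100.7, 14.6)
top face 580 [ 0.6529 -0.2417] yaw 0.2372 y range -0.0481 0.0729
scene lip 299 0.0981 (array([582.9, 284.1]), 46.7, 70.8, 10.6)
scene web 161 0.0674 (array([528.6, 273.3]), 84.5, 12.5, 10.6)
scene rim 480 0.0133 (array([526.7, 267. ]), 129.4, 125.4, 10.7)
scene top 93 (array([664.6,  19.3]), 42.6, 102.6, 13.1)
scene face 867 [ 0.65  -0.242] yaw 0.2374 y range -0.0457 0.0659
```

```bash
cat > go.py <<'E'
import sys,numpy as np
from rig import manip
from scipy.spatial.transform import Rotation as R
x,y,z,yaw=map(float,sys.argv[1:5]) # mm, rad
s=manip.get_state(); w,a,b,c=s["ee_rot"]; r=R.from_quat([a,b,c,w])
d=r.inv().apply(np.array([x,y,z])-s["position"]*1000)/40
t=r.as_matrix()[:,0]; cur=np.arctan2(t[1],t[0])
print("rows",d.round(3),"turn",np.round(-np.degrees(yaw-cur)/10,3),"pos",(s["position"]*1000).round(1),"yaw",cur.round(4),"tilt",r.as_matrix()[:2,2].round(4),"w",round(s["width"]*1000,1),"F",s["contact_force"].round(1),"q",s["qpos"].round(2),"t",s["clock"])
E
python3 go.py 526.4 272.6 200 .19
```

```text
rows [ 14.557 -17.132   0.795] turn 0.572 pos [ 164.2 -550.5  230.5] yaw 0.2898 tilt [-0.0003  0.0017] w 85.3 F [ 0.1  0.6 -0.9] q [-1.4   0.28  1.51 -0.    1.36 -0.12] t 0.1
```

>>> {"op": "play_rows", "data": {"motion": [[1, -1.1, 0.1, 0, 60], [2, -2.2, 0.1, 0.1, 60], [3, -3.3, 0.2, 0.1, 60], [4, -4.4, 0.2, 0.2, 60], [5, -5.5, 0.2, 0.2, 60]], "newtons": 60}}

```text
clock: 0.72
position: [0.2935, -0.2811, 0.223]
ee_rot: [-0.0, 0.992, 0.127, 0.0]
contact_force: [1.9, -0.0, 1.0]
width: 0.0601
gripper_force: 0.0
```

```bash
python3 go.py 526.4 272.6 200 .19
```

```text
rows [  9.114 -11.936   0.581] turn 0.366 pos [ 293.5 -281.1  223. ] yaw 0.254 tilt [0.0002 0.0003] w 60.1 F [ 1.9 -0.   1. ] q [-0.94  0.02  1.84  0.    1.28  0.38] t 0.725
```

>>> {"op": "play_rows", "data": {"motion": [[0.9, -1.2, 0.1, 0.1, 60], [1.8, -2.4, 0.2, 0.2, 60], [2.7, -3.6, 0.3, 0.3, 60], [3.6, -4.8, 0.4, 0.37, 60], [4.5, -6.0, 0.5, 0.37, 60]]}}

```text
clock: 1.35
position: [0.4071, -0.0036, 0.2032]
ee_rot: [0.0, 0.995, 0.095, 0.0]
contact_force: [1.0, -0.4, 0.0]
width: 0.0603
gripper_force: 0.0
```

```bash
python3 go.py 526.4 272.6 200 .19
```

```text
rows [ 4.236 -6.215  0.077] turn 0.002 pos [407.1  -3.6 203.2] yaw 0.1903 tilt [ 0.0006 -0.0005] w 60.3 F [ 1.  -0.4  0. ] q [-0.18  0.04  1.87 -0.    1.23  1.2 ] t 1.35
```

>>> {"op": "play_rows", "data": {"motion": [[0.9, -1.2, 0.08, 0, 60], [1.8, -2.4, 0.08, 0, 60], [2.7, -3.6, 0.08, 0, 60], [3.5, -4.9, 0.08, 0, 60], [4.24, -6.21, 0.08, 0, 60]]}}

```text
clock: 1.98
position: [0.5267, 0.2725, 0.1995]
ee_rot: [0.0, 0.995, 0.095, -0.0]
contact_force: [1.2, -0.0, 0.4]
width: 0.0594
gripper_force: 0.0
```

```bash
python3 go.py 526.4 272.6 40 .19
```

```text
rows [-0.006 -0.007  3.988] turn 0.004 pos [526.7 272.5 199.5] yaw 0.1906 tilt [-0.0004 -0.0007] w 59.4 F [ 1.2 -0.   0.4] q [ 0.36  0.32  1.52 -0.    1.3   1.74] t 1.975
```

>>> {"op": "play_rows", "data": {"motion": [[0, 0, 1.2, 0, 60], [0, 0, 2.4, 0, 60], [0, 0, 3.3, 0, 60], [0, 0, 3.8, 0, 60], [0, 0, 4, 0, 60]]}}

```text
clock: 2.6
position: [0.5252, 0.2701, 0.0382]
ee_rot: [0.0, 0.995, 0.095, -0.002]
contact_force: [-0.2, -0.8, -0.3]
width: 0.06
gripper_force: 0.0
```

>>> {"op": "play_rows", "data": {"motion": [[0, 0, 0, 0, 40], [0, 0, 0, 0, 20], [0, 0, 0, 0, 5], [0, 0, 0, 0, 5], [0, 0, 0, 0, 5]]}}

```text
clock: 3.22
position: [0.5272, 0.2709, 0.0413]
ee_rot: [-0.0, 0.995, 0.095, 0.001]
contact_force: [-1.6, 0.3, 6.1]
width: 0.0089
gripper_force: 59.8
```

```bash
python3 go.py 526.4 272.6 40 .19; python3 - <<'E'
from rig import manip
from h import *
from m import measure
dd={}
for n in("top","scene"):
    d=manip.get_image(n); np.savez(n+"1.npz",**d); dd[n]=d
measure(dd,(.42,.64,.2,.36))
a=cv2.resize(dd["scene"]["img"][160:310,150:290],None,fx=3.5,fy=3.5)[:,:,::-1]; cv2.imwrite("pics/g1.png",a)
E
```

```text
rows [-0.011 -0.045  0.033] turn 0.002 pos [527.2 270.9  41.3] yaw 0.1903 tilt [0.0023 0.0009] w 8.9 F [-1.6  0.3  6.1] q [0.36 0.46 1.73 0.   0.95 1.74] t 3.225
top lip 123 0.0989 (array([560.2, 251.5]), 80.1, 25.1, 17.4)
top web 33 0.0686 (array([510.5, 263.6]), 11.6, 37.4, 76.9)
top rim 198 0.0141 (array([529.3, 272.7]), 128.0, 110.8, 11.1)
top top 239 (array([669.2,  18.8]), 41.8, 100.1, 14.1)
top face 581 [ 0.653 -0.24 ] yaw 0.2355 y range -0.0481 0.066
scene lip 280 0.098 (array([547.5, 288.7]), 103.5, 88.1, 29.4)
scene web 120 0.0677 (array([509. , 277.2]), 36.5, 37.9, 75.6)
scene rim 481 0.0132 (array([525.7, 266.8]), 131.3, 125.9, 9.5)
scene top 96 (array([665.9,  18.1]), 43.7, 104.3, 14.0)
scene face 871 [ 0.6501 -0.2454] yaw 0.2407 y range -0.0474 0.065
```

View pics/g1.png

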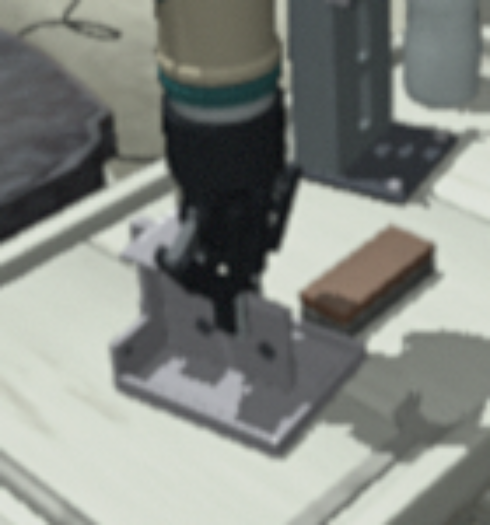

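>>> {"op": "play_rows", "data": {"motion": [[0, 0, -0.3, 0, 5], [0, 0, -0.9, 0, 5], [0, 0, -1.6, 0, 5], [0, 0, -2.2, 0, 5], [0, 0, -2.6, 0, 5]]}}

```text
clock: 3.95
position: [0.5262, 0.2704, 0.1451]
ee_rot: [0.0, 0.995, 0.095, 0.0]
contact_force: [0.1, 0.2, -2.8]
width: 0.0094
gripper_force: 58.5
```

```bash
python3 go.py 535.8 -15.9 140.3 .24
```

```text
rows [-1.118  7.074  0.122] turn -0.285 pos [526.2 270.4 145.1] yaw 0.1903 tilt [ 0.0002 -0.0001] w 9.4 F [ 0.1  0.2 -2.8] q [ 0.36  0.36  1.6  -0.    1.18  1.74] t 3.95
```

>>> {"op": "play_rows", "data": {"motion": [[-0.1, 0.6, 0, 0, 5], [-0.3, 1.4, 0, 0, 5], [-0.4, 2.3, 0, -0.1, 5], [-0.5, 3.2, 0, -0.2, 5], [-0.7, 4.1, 0.1, -0.28, 5]]}}

```text
clock: 4.58
position: [0.5298, 0.103, 0.14]
ee_rot: [0.0, 0.993, 0.12, -0.0]
contact_force: [0.1, -1.1, -1.9]
width: 0.0094
gripper_force: 58.7
```

```bash
python3 go.py 535.8 -15.9 140.3 .24
```

```text
rows [-0.56   2.924 -0.007] turn -0.0 pos [529.8 103.  140. ] yaw 0.2399 tilt [-0.0002 -0.0003] w 9.4 F [ 0.1 -1.1 -1.9] q [ 0.06  0.29  1.72 -0.    1.13  1.39] t 4.575
```

>>> {"op": "play_rows", "data": {"motion": [[-0.2, 0.8, 0, 0, 5], [-0.35, 1.6, 0, 0, 5], [-0.45, 2.3, 0, 0, 5], [-0.56, 2.8, 0, 0, 5], [-0.56, 2.92, 0, 0, 5]]}}

```text
clock: 5.2
position: [0.5353, -0.0156, 0.1397]
ee_rot: [-0.0, 0.993, 0.118, -0.001]
contact_force: [0.6, -0.2, -3.0]
width: 0.0093
gripper_force: 58.9
```

>>> {"op": "play_rows", "data": {"motion": [[0, 0, 0, 0, 5], [0, 0, 0, 0, 5]]}}

```text
clock: 5.45
position: [0.5355, -0.0137, 0.14]
ee_rot: [-0.0, 0.993, 0.12, -0.0]
contact_force: [-0.7, 0.1, -4.4]
width: 0.0089
gripper_force: 58.9
```

```bash
python3 go.py 535.8 -15.9 140.3 .24; python3 - <<'E'
from rig import manip
from h import *
dd={}
for n in("top","scene"):
    d=manip.get_image(n); np.savez(n+"2.npz",**d); dd[n]=d
    P=cloud(d)
    m=(P[...,0]>.4)&(P[...,0]<.75)&(P[...,1]>-.15)&(P[...,1]<.15)&(P[...,2]>.08)&(P[...,2]<.24)
    v,u=np.where(m); print(n,u.min(),u.max(),v.min(),v.max())
    for nm,lo,hi in(("lip",.19,.208),("rim",.104,.122)):
        q=P[(P[...,0]>.45)&(P[...,0]<.625)&(abs(P[...,1])<.1)&(P[...,2]>lo)&(P[...,2]<hi)]
        print(nm,len(q),np.median(q[:,2]),rect(q))
b=dd["scene"]["img"][100:260,210:340]; a=dd["top"]["img"][95:225,225:345]
A=cv2.resize(a,(480,520),interpolation=2)[:,:,::-1]; cv2.imwrite("pics/p1.png",np.hstack([cv2.resize(a,(400,433),interpolation=2),cv2.resize(b,(352,433),interpolation=2)])[:,:,::-1])
E
```

```text
rows [-0.006  0.055 -0.009] turn -0.001 pos [535.5 -13.7 140. ] yaw 0.2399 tilt [-0.0005  0.0005] w 8.9 F [-0.7  0.1 -4.4] q [-0.16  0.29  1.73  0.    1.12  1.17] t 5.45
top 227 351 97 221
lip 49 0.1967478419987926 (array([573.7,  39.1]), 115.6, 26.5, 20.2)
rim 295 0.11130039614277051 (array([537. , -11.7]), 127.4, 109.9, 13.7)
scene 207 320 117 198
lip 261 0.19660890900306083 (array([575.3,   5.9]), 125.3, 94.2, 18.7)
rim 533 0.11079254333312806 (array([542.4,  -8.9]), 147.6, 113.8, 14.8)
```

View pics/p1.png

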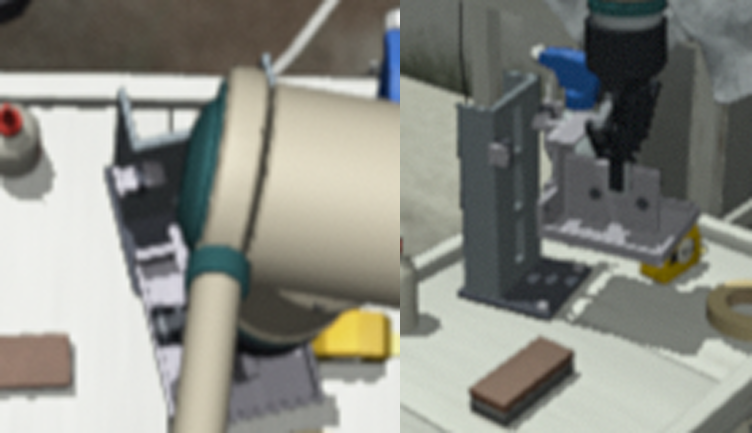

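```bash
python3 - <<'E'
from h import *
for n,a in(("top",.653),("scene",.650)):
    d=dict(np.load(n+"0.npz")); yaw=.239
    ex=np.array([np.cos(yaw),np.sin(yaw),0]); ey=np.array([-np.sin(yaw),np.cos(yaw),0])
    O=np.array([a-.2435*.0137,.0137,0])
    v,u=np.mgrid[0:384,0:512]; r=np.stack([(u-d["cx"])/d["fx"],(v-d["cy"])/d["fy"],np.ones_like(u)],-1)@d["R"]
    C=-d["R"].T@d["t"]
    k=((O-C)@ex)/(r@ex); H=C+r*k[...,None]-O
    L=H@ey*1000; Z=H[...,2]*1000
    P=cloud(d); dep=((P-O)@ex)*1000; lat=((P-O)@ey)*1000
    g=d["img"].astype(int).sum(-1)
    inn=(abs(L)<58)&(Z>20)&(Z<225)
    for z0 in (30,94,158):
        b=(abs(L)<16)&(Z>z0-4)&(Z<z0+52)
        face=abs(dep)<2.5
        for nm,h in(("depth",b&(dep>4)),("bright",b&(g>np.median(g[b&face])+60))):
            print(n,z0,nm,h.sum(), "lat", L[h].mean().round(1) if h.any() else 0, np.percentile(L[h],[5,95]).round(1) if h.any() else 0,"z",np.percentile(Z[h],[2,98]).round(1) if h.any() else 0)
    for z0 in range(10,220,25):
        f=(abs(P[...,2]*1000-z0)<12.5)&(abs(dep)<3)&(abs(L)<58)
        if f.sum()>10: print(n,"edges",z0,lat[f].min().round(1),lat[f].max().round(1))
    f=(abs(P[...,2]-.004)<.006)&(abs(lat)<70)&(dep>-125)&(dep<0)
E
```

```text
top 30 depth 15 lat 2.3 [-3.7  8.2] z [48.9 76.8]
top 30 bright 27 lat 2.1 [-5.9  9. ] z [30.1 78.6]
top 94 depth 18 lat 1.9 [-3.2  7.8] z [111.1 141.2]
top 94 bright 33 lat 1.8 [-5.2  9. ] z [ 93.4 140.6]
top 158 depth 25 lat 1.4 [-4.2  7.9] z [171.3 203.7]
top 158 bright 52 lat 1.4 [-6.7  9.8] z [156.4 209.5]
top edges 10 -56.5 56.3
top edges 35 -49.0 49.3
top edges 60 -49.0 50.1
top edges 85 -48.7 50.2
top edges 110 -48.5 49.1
top edges 135 -35.4 24.0
top edges 160 -32.2 27.9
top edges 185 -56.9 54.1
top edges 210 -50.0 50.1
scene 30 depth 22 lat 2.8 [-1.4  6. ] z [35.5 74.2]
scene 30 bright 8 lat 0.9 [-5.9  6.3] z [29.  38.3]
scene 94 depth 21 lat 3.3 [-2.7  8. ] z [100.4 138.7]
scene 94 bright 9 lat 2.8 [-2.5  9.3] z [ 93.  102.2]
scene 158 depth 28 lat 2.7 [-0.8  6.2] z [164. 203.]
scene 158 bright 7 lat 0.8 [-4.9  6.5] z [157.7 165.6]
scene edges 10 -52.6 54.1
scene edges 35 -47.8 51.6
scene edges 60 -47.1 50.5
scene edges 85 -48.2 52.1
scene edges 110 -49.6 50.5
scene edges 135 -51.3 51.0
scene edges 160 -47.7 52.3
scene edges 185 -50.2 60.3
scene edges 210 -50.4 51.1
```

```bash
python3 - <<'E'
from rig import manip
import numpy as np
p=[]
for i in range(5):
    manip.get_image("top"); p.append(manip.get_state()["position"]*1000)
print(np.round(p,1))
E
```

```text
[[535.7 -13.8 140.1]
 [535.7 -13.9 140.1]
 [535.7 -14.  140.1]
 [535.7 -14.2 140.1]
 [535.7 -14.2 140.1]]
```

>>> {"op": "play_rows", "data": {"motion": [[0, 0.035, -0.02, 0, 5], [0.25, 0.035, -0.02, 0, 5], [0.5, 0.035, -0.02, 0, 5], [0.7, 0.035, -0.02, 0, 5], [0.7, 0.035, -0.02, 0, 5]]}}

```text
clock: 6.42
position: [0.5642, -0.0091, 0.1407]
ee_rot: [0.0, 0.993, 0.12, 0.0]
contact_force: [-0.0, 0.1, -3.7]
width: 0.0088
gripper_force: 58.8
```

```bash
python3 go.py 584.5 -4.4 140.6 .24;python3 - <<'E'
from rig import manip
from h import *
d=manip.get_image("scene"); P=cloud(d)
q=P[(P[...,0]>.45)&(P[...,0]<.66)&(abs(P[...,1])<.1)&(P[...,2]>.104)&(P[...,2]<.122)]
t=manip.get_image("top"); P=cloud(t)
q=P[(P[...,0]>.45)&(P[...,0]<.66)&(abs(P[...,1])<.1)&(P[...,2]>.104)&(P[...,2]<.122)]
print(len(q),np.median(q[:,2]),rect(q))
cv2.imwrite("pics/p2.png",np.hstack([cv2.resize(t["img"][95:225,225:345],(400,433),interpolation=2),cv2.resize(d["img"][105:205,215:305],(390,433),interpolation=2)])[:,:,::-1])
E
```

```text
rows [0.521 0.006 0.003] turn -0.002 pos [564.2  -9.1 140.7] yaw 0.2396 tilt [ 0.0003 -0.0001] w 8.8 F [-0.   0.1 -3.7] q [-0.14  0.32  1.67 -0.    1.15  1.19] t 6.425
404 0.11020652736394851 (array([585.2,  -2.6]), 169.0, 110.3, 13.8)
```

View pics/p2.png

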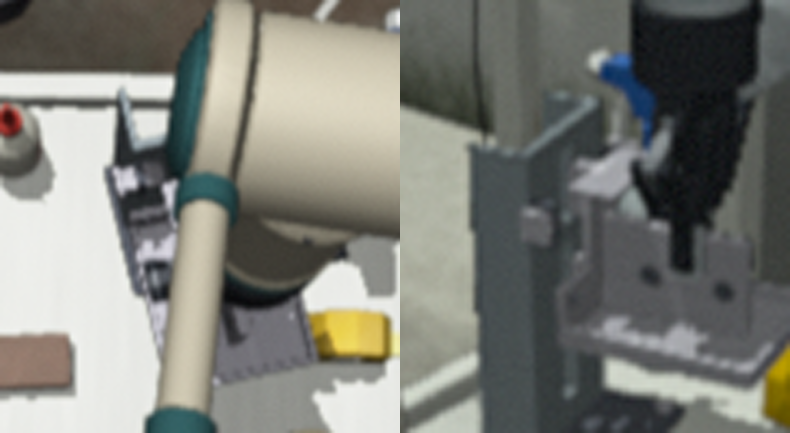

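>>> {"op": "play_rows", "data": {"motion": [[0.05, -0.01, 0, 0, 5], [0.12, -0.01, 0, 0, 5], [0.2, -0.01, 0, 0, 5], [0.26, -0.01, 0, 0, 5], [0.26, -0.01, 0, 0, 5]]}}

```text
clock: 7.15
position: [0.5735, -0.0064, 0.1408]
ee_rot: [0.0, 0.993, 0.119, 0.0]
contact_force: [-0.6, -0.9, -4.0]
width: 0.0089
gripper_force: 58.8
```

>>> {"op": "play_rows", "data": {"motion": [[0.07, 0, 0, 0, 5], [0.14, 0, 0, 0, 5], [0.21, 0, 0, 0, 5], [0.25, 0, 0, 0, 5], [0.25, 0, 0, 0, 5]]}}

```text
clock: 7.78
position: [0.5831, -0.0041, 0.1408]
ee_rot: [0.0, 0.993, 0.119, -0.0]
contact_force: [0.3, -0.6, -3.5]
width: 0.0087
gripper_force: 58.9
```

```bash
python3 go.py 584.5 -4.4 140.6 .24
```

```text
rows [0.033 0.017 0.005] turn -0.004 pos [583.1  -4.1 140.8] yaw 0.2392 tilt [-0.0001 -0.0001] w 8.7 F [ 0.3 -0.6 -3.5] q [-0.13  0.35  1.63 -0.    1.16  1.21] t 7.775
```

>>> {"op": "play_rows", "data": {"motion": [[0.03, 0, 0, 0, 5], [0.05, 0, 0, 0, 5], [0.05, 0, 0, 0, 5]]}}

```text
clock: 8.15
position: [0.5833, -0.0039, 0.1405]
ee_rot: [0.0, 0.993, 0.119, -0.002]
contact_force: [-4.6, -1.4, -2.4]
width: 0.0089
gripper_force: 59.1
```

>>> {"op": "play_rows", "data": {"motion": [[-0.03, 0, 0, 0, 5], [-0.03, 0, 0.1, 0, 5], [-0.03, 0, 0.2, 0, 5], [-0.03, 0, 0.28, 0, 5], [-0.03, 0, 0.28, 0, 5]]}}

```text
clock: 8.78
position: [0.5833, -0.0039, 0.129]
ee_rot: [-0.0, 0.993, 0.119, -0.001]
contact_force: [-3.3, -1.6, -5.6]
width: 0.0092
gripper_force: 58.7
```

>>> {"op": "play_rows", "data": {"motion": [[0, 0, 0.04, 0, 5], [0, 0, 0.07, 0, 5], [0, 0, 0.07, 0, 5]]}}

```text
clock: 9.15
position: [0.5834, -0.0039, 0.1268]
ee_rot: [0.0, 0.993, 0.119, -0.0]
contact_force: [-5.4, -2.1, -3.8]
width: 0.0088
gripper_force: 59.1
```

>>> {"op": "play_rows", "data": {"motion": [[-0.02, 0, 0.03, 0, 5], [-0.02, 0, 0.05, 0, 5], [-0.02, 0, 0.05, 0, 5]]}}

```text
clock: 9.52
position: [0.5835, -0.0041, 0.1254]
ee_rot: [0.0, 0.993, 0.119, 0.001]
contact_force: [-4.9, -0.2, 0.6]
width: 0.0087
gripper_force: 59.5
```

>>> {"op": "play_rows", "data": {"motion": [[0, 0, 0, 0, 15], [0, 0, 0, 0, 30], [0, 0, 0, 0, 50], [0, 0, 0, 0, 55], [0, 0, 0, 0, 55]]}}

```text
clock: 10.15
position: [0.5832, -0.0041, 0.1249]
ee_rot: [0.0, 0.993, 0.119, 0.0]
contact_force: [0.5, -0.0, 0.2]
width: 0.055
gripper_force: 0.0
```

```bash
python3 go.py 584.5 -4.4 140.6 .24;python3 - <<'E'
from rig import manip
from h import *
d=manip.get_image("scene"); t=manip.get_image("top")
for x in(d,t):
    P=cloud(x); q=P[(P[...,0]>.45)&(P[...,0]<.66)&(abs(P[...,1])<.1)&(P[...,2]>.09)&(P[...,2]<.108)]
    print(len(q),np.median(q[:,2]),rect(q))
cv2.imwrite("pics/p3.png",np.hstack([cv2.resize(t["img"][95:225,225:345],(400,433),interpolation=2),cv2.resize(d["img"][105:205,215:305],(390,433),interpolation=2)])[:,:,::-1])
E
```

```text
rows [ 0.031  0.016 -0.393] turn -0.005 pos [583.2  -4.1 124.9] yaw 0.2391 tilt [ 0.0003 -0.0001] w 55.0 F [ 0.5 -0.   0.2] q [-0.13  0.36  1.65 -0.    1.13  1.21] t 10.15
498 0.095512603056669 (array([580.1,  -3.4]), 155.5, 149.7, 86.4)
196 0.09522263208138004 (array([584.5,  -2.8]), 125.8, 110.1, 14.2)
```

View pics/p3.png

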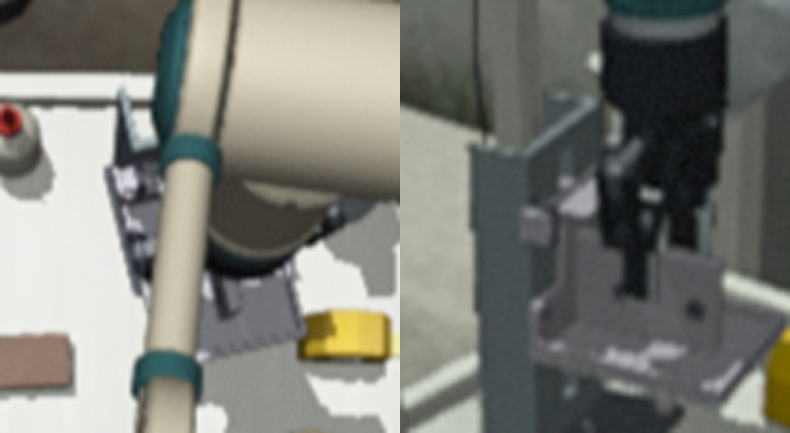

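>>> {"op": "play_rows", "data": {"motion": [[0, 0, -0.3, 0, 55], [0, 0, -1, 0, 55], [0, 0, -1.8, 0, 55], [0, 0, -2.5, 0, 55], [0, 0, -2.8, 0, 0]]}}

```text
clock: 10.88
position: [0.584, -0.0042, 0.2395]
ee_rot: [0.001, 0.993, 0.119, 0.002]
contact_force: [0.7, 0.6, -0.2]
width: 0.0379
gripper_force: 0.0
```

>>> {"op": "play_rows", "data": {"motion": [[0.2, 0.03, 0, 0, 0], [0.5, 0.03, 0, 0, 0], [0.9, 0.03, 0, 0, 0], [1.25, 0.03, 0, 0, 0], [1.25, 0.03, 0, 0, 0]]}}

```text
clock: 11.5
position: [0.6331, 0.0069, 0.2358]
ee_rot: [-0.0, 0.993, 0.12, -0.0]
contact_force: [0.3, 0.3, 0.3]
width: 0.0001
gripper_force: 0.0
```

```bash
python3 go.py 633.5 8.5 190 .24
```

```text
rows [ 0.021 -0.035  1.146] turn -0.001 pos [633.1   6.9 235.8] yaw 0.2397 tilt [-0.001  0.   ] w 0.1 F [0.3 0.3 0.3] q [-0.1   0.36  1.37 -0.    1.42  1.23] t 11.5
```

>>> {"op": "play_rows", "data": {"motion": [[0.02, -0.03, 0.3, 0, 0], [0.02, -0.03, 0.7, 0, 0], [0.02, -0.03, 1, 0, 0], [0.02, -0.03, 1.15, 0, 0], [0.02, -0.03, 1.15, 0, 0]]}}

```text
clock: 12.12
position: [0.632, 0.0079, 0.1903]
ee_rot: [-0.0, 0.993, 0.119, -0.001]
contact_force: [0.7, 1.5, 0.7]
width: -0.0003
gripper_force: 0.0
```

>>> {"op": "play_rows", "data": {"motion": [[0, 0, 0.05, 0, 0], [0, 0, 0.1, 0, 0], [0, 0, 0.15, 0, 0], [0, 0, 0.2, 0, 0], [0, 0, 0.2, 0, 0]]}}

```text
clock: 12.75
position: [0.6325, 0.0079, 0.1837]
ee_rot: [0.0, 0.993, 0.119, 0.0]
contact_force: [-1.6, -0.2, 4.1]
width: 0.0001
gripper_force: 2.0
```

Contact at about 184 mm. Pressing on.

>>> {"op": "play_rows", "data": {"motion": [[0, 0, 0.05, 0, 0], [0, 0, 0.1, 0, 0], [0, 0, 0.15, 0, 0], [0, 0, 0.2, 0, 0], [0, 0, 0.2, 0, 0]]}}

```text
clock: 13.38
position: [0.6325, 0.008, 0.1752]
ee_rot: [0.0, 0.993, 0.119, 0.0]
contact_force: [-0.9, -0.6, -1.2]
width: 0.0002
gripper_force: 0.0
```

>>> {"op": "play_rows", "data": {"motion": [[0, 0, 0.03, 0, 0], [0, 0, 0.07, 0, 0], [0, 0, 0.1, 0, 0], [0, 0, 0.1, 0, 0]]}}

```text
clock: 13.88
position: [0.6323, 0.008, 0.1706]
ee_rot: [-0.0, 0.993, 0.119, -0.0]
contact_force: [-1.0, -0.2, 0.3]
width: -0.0003
gripper_force: 0.0
```

>>> {"op": "play_rows", "data": {"motion": [[0, 0, 0.03, 0, 0], [0, 0, 0.06, 0, 0], [0, 0, 0.09, 0, 0], [0, 0, 0.09, 0, 0]]}}

```text
clock: 14.38
position: [0.6326, 0.0078, 0.1699]
ee_rot: [0.0, 0.993, 0.119, 0.001]
contact_force: [-3.9, 0.5, 10.8]
width: 0.0001
gripper_force: 5.4
```

>>> {"op": "play_rows", "data": {"motion": [[0, 0, 0.04, 0, 0], [0, 0, 0.08, 0, 0], [0, 0, 0.08, 0, 0]]}}

```text
clock: 14.75
position: [0.6327, 0.0077, 0.1696]
ee_rot: [0.001, 0.993, 0.119, 0.002]
contact_force: [-7.2, 0.1, 22.0]
width: -0.0001
gripper_force: 11.4
```

>>> {"op": "play_rows", "data": {"motion": [[0, 0, -0.1, 0, 0], [0, 0, -0.4, 0, 0], [0, 0, -1, 0, 0], [0, 0, -2, 0, 0], [0, 0, -2.5, 0, 0]]}}

```text
clock: 15.38
position: [0.6334, 0.0079, 0.2664]
ee_rot: [0.0, 0.993, 0.119, 0.002]
contact_force: [0.8, -0.8, -1.2]
width: -0.0003
gripper_force: 0.0
```

>>> {"op": "play_rows", "data": {"motion": [[-1, 0, 0, 0, 0], [-2, 0, 0, 0, 0], [-3, 0, 0, 0, 0], [-4, 0, 0, 0, 0], [-5, 0, 0, 0, 0]]}}

```text
clock: 16.0
position: [0.437, -0.0397, 0.2641]
ee_rot: [0.0, 0.993, 0.119, -0.0]
contact_force: [0.7, -1.0, -0.2]
width: -0.0003
gripper_force: 0.0
```

```bash
python3 go.py 600 0 200 .24;python3 - <<'E'
from rig import manip
from h import *
d=manip.get_image("scene"); t=manip.get_image("top")
for x in(t,d):
    P=cloud(x); s=(P[...,0]>.45)&(P[...,0]<.665)&(abs(P[...,1])<.1)
    for lo,hi in((.076,.094),(.16,.176),(.176,.196)):
        q=P[s&(P[...,2]>lo)&(P[...,2]<hi)&(P[...,0]>.5)]
        print(lo,len(q),np.median(q[:,2]),rect(q))
cv2.imwrite("pics/p4.png",np.hstack([cv2.resize(t["img"][95:225,225:345],(400,433),interpolation=2),cv2.resize(d["img"][105:205,215:305],(390,433),interpolation=2)])[:,:,::-1])
E
```

```text
rows [4.195e+00 3.000e-03 1.602e+00] turn -0.003 pos [437.  -39.7 264.1] yaw 0.2394 tilt [ 0.     -0.0002] w -0.3 F [ 0.7 -1.  -0.2] q [-0.25  0.05  1.71 -0.    1.38  1.08] t 16.0
0.076 450 0.08004821353662478 (array([600.8, -24.6]), 154.6, 161.8, 10.2)
0.16 498 0.1684991403841479 (array([636.9, -13.7]), 53.5, 172.6, 0.6)
0.176 305 0.18347946015220265 (array([659. ,  -9.6]), 47.7, 175.9, 14.1)
0.076 470 0.0822524977303832 (array([586.3, -14.1]), 155.3, 168.6, 0.1)
0.16 289 0.16783983646867054 (array([635.2, -13.7]), 58.4, 172.4, 0.3)
0.176 291 0.18601746505868771 (array([635.2, -12.4]), 173.2, 53.3, 88.1)
```

View pics/p4.png

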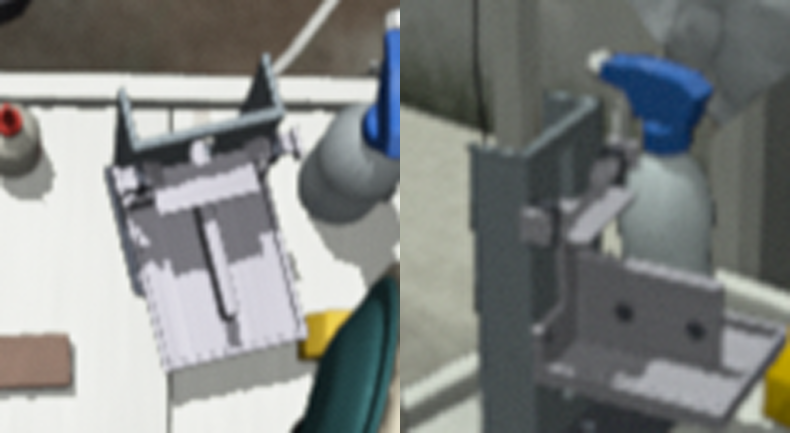

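```bash
python3 -c "
from rig import manip
print(manip.sign_off())"
```

```text
the job is handed in; nothing more can be done
None
```

The shelf hung loosely on the catches, was pressed down to a firm stop with its lip 170 mm above the bench (the home height) and looked locked in the last pictures; the job is handed in, but no verdict came back.

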